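# Close up the bench instrument: guard flap, then cover

### The arm

A 6-joint arm with a two-finger parallel gripper is mounted at the origin on the work surface. World frame = base frame: x ahead of the robot, y to its left, z up, the work surface at z = 0. Lengths are in m, angles in rad, forces in N, time in s.
With the tool pointing down it reaches from about 0.325 to 0.775 m from the base axis. Payload 5.5 kg.
Tool frame: the origin (TCP) lies midway between the tips of the shut fingers; the grasp point (between the pads) lies 19 mm behind it (ctrl.pinch_z is the distance from the TCP to the grasp point, in m); z points along the fingers, y is the line along which they close (so a half turn about z gives the same grasp; the last joint's range is limited). The gripper opens to 85 mm and grips with 20 to 120 N. Pads are 22 mm wide; open, the fingers measure 114 mm over their backs; the gripper's body (76 mm by 85 mm) begins 54 mm behind the grasp point. The pads swing forward as they close: fully open they stand 13 mm farther back than shut.
Start: joints at [1.22, 0.091, 1.231, -0, 1.82, -0.057], TCP at [0.174, 0.574, 0.231] pointing down, gripper open.
Joint ranges: [-2.87, 2.87], [-0.86, 2.18], [0.17, 2.46], [-1.51, 4.65], [0.06, 2.69], [-2.65, 2.65]. Speed limits (rad/s): [2.57, 2.57, 3.01, 3.14, 3.14, 3.14].

### API

Orientations are given as a unit quaternion [w, x, y, z].
In Python, from bench import monitor, imaging, ctrl gives the robot as it stands. The module is installed in compiled form; this text tells all that it offers.
- The arm moves only by the tool arm_command, never from a script. Its argument "rows" is a list of rows, each a list of 2 entries, a list of its own where there are three numbers: the shift along the tool's x, y, z in m, then the turn about the tool's z in rad. A call has 1 to 8 rows; each row shifts and turns the commanded pose from where the row before left it, along the tool's axes as they then stand; what a row does not reach is not made up. A row lasts 1/12 s, in which the tool goes at most 41.7 mm and 7.16 degrees, less where a joint would pass 70% of its speed; a pose out of reach is approached as far as the arm can. A call with a gripper value outside its range is refused whole. "grip" is the gripper command: -1 is fully open, 1 is shut, values between are in proportion, set as the call begins (left out, the last holds). The fingers move at their own pace and stop on an object; the grip force is fixed at half the most. Time passes only in rows, so rows that do not move let the fingers close. It gives the time, the measured TCP pose, the force, the opening and the grip force at its end, in the units of the state.
- monitor.get_state(): the state, without advancing time (a new reading comes with each control period).
- imaging.snapshot(name): name is "scene" or "side" or "wrist"; returns a dict with "frame" (400x640x3 uint8, red, green, blue), "range_z" (400x640 float32, m along the optical axis (not along the pixel's ray), 0 where there is no reading), "intrinsics" (3x3 intrinsics, pixels), "dist_coeffs" ([k1, k2, p1, p2, k3] as OpenCV has them; the pictures are not rectified), "view" (4x4, takes a point from world to camera coordinates). Camera axes: x right, y down, z forward; pixel columns grow to the right and rows downward; lengths in m; the calibration is good to about 2 mm. A picture is of the moment at which its call begins.
- ctrl.close_job(): hands the job in; it is judged then, once.
The state is a dict: "t": time; "qpos": joint angles; "joint_vel": joint speeds; "effort": joint torques, N m; "tcp_pos": TCP position; "orientation": TCP orientation; "wrist_force": force on the tool from outside, world axes, zero at the start; "moment": the same for the moment, N m; "gripper_width": opening from 0.0 (shut) to 1.0 (fully open); "gripper_force": force on a finger pad.
Only numpy, scipy, OpenCV 4.12 (cv2) and the standard library are available. Lean on these libraries where they do the work, as an engineer would, in place of code of your own. Each camera call takes 0.05 s, during which the arm holds its last target. There are 200 camera calls.

### The job

Close up the instrument on the bench by pushing with the fingertips, without pinching anything between the fingers: first, while the aluminium cover is still standing open, push the upright yellow guard flap all the way down level over the electronics; then push the cover over until it is fully shut over the flap. Leave the bottle, the spool and the screwdriver where they are, and finish clear of everything.

Things in the scene. Friction and masses are not known exactly. Their poses are not given: they have to be found in the camera images.
- chassis: Open-topped aluminium case fixed to the bench, 220 (x) by 220 (y) mm, rim 95 mm above the bench, walls 4 mm; electronics inside reach at most 60 mm up. Origin: centre of its underside, on the bench. Yaw within 0.5 rad; at yaw 0 its +x points away from the robot. z up. Cover hinged along its +y wall, flap along the inside of its -y wall.
- flap (a joint): Angle of the yellow flap, rad: 0 = level in the case (stop, fully down), 1.57 = upright, stop at 1.75. Panel 110 (along case x) by 105 mm, 4 mm thick, 80 g; friction hinge (0.09 N m) holds it where left. It folds towards the case's +y: push the face that looks to the case's -y, then press from above.
- flap_hinge (a point): Middle of the flap's hinge line (runs along the case's x), in the flap's mid-thickness: 98 mm from the case's centre towards its -y, 72 mm above the bench.
- flap_edge (a point): Middle of the flap's free edge, 105 mm from flap_hinge; about 177 mm above the bench when upright, 72 mm when folded level (23 mm below the rim, 7 mm from the case's centre towards its +y).
- cover (a joint): Angle of the aluminium cover, rad: 0 = shut on the rim (stop), 1.57 = upright, more leans back, stop at 1.95. Panel 222 by 222 mm, 4 mm thick, about 0.35 kg, blue trim 16 mm deep on its free edge; friction hinge (0.55 N m) holds it where left. Closes towards the case's -y: push its outer face (looks to case +y when upright). It is blocked by a raised flap.
- cover_hinge (a point): Middle of the cover's hinge line (runs along the case's x), on the cover's inner face: 110 mm from the case's centre towards its +y, 95.5 mm above the bench.
- cover_edge (a point): Middle of the cover's free edge, in mid-thickness (2 mm outside the hinge plane), 222 mm from cover_hinge; about 317 mm above the bench when upright.
- bottle: Bystander: white plastic bottle with red cap, 48 mm diameter, 120 mm tall, standing loose beside the +y or the -y wall of the case. Origin: centre of its underside.
- spool: Bystander: blue spool, 60 mm diameter, 50 mm tall, standing loose beside the other of those two walls. Origin: centre of its underside.
- screwdriver: Bystander: screwdriver with red handle, 180 mm long, lying loose on the bench beyond the case's +x wall. Origin: under its middle.

How it is judged:
By the outcome, as a careful person would: the job done as asked, in the order asked, and still so for the second after the job is handed in, with the robot touching nothing.
It also fails if it takes over 58 s, if anything falls off the work surface, if the arm or the gripper's body presses on something with over 40 N, if the wrist force passes 120 N, or if a joint passes its speed limit or range.

## Working session

There is one attempt and no reset: what is moved stays moved. The work goes in short steps, Python scripts to look and compute and a tool call to move; the robot and the scene stay as the last step left them, time stands still between calls to the robot, and variables do not carry over. Pictures are saved under pics/ and viewed, at most 10 in all, crops included, and the job is handed in when it is done.

Besides the shell and the picture viewer there is one more tool, called after "Emit:" as name(argument=value, ...), one argument or row to a line, values as JSON. arm_command: Moves the arm, as the interface text tells. Its arguments: {"type":"object","properties":{"rows":{"type":"array"},"grip":{"type":"number"}},"required":["rows"]}

```bash
mkdir -p pics; cat > h.py <<'E'
import numpy as np, cv2
from bench import monitor, imaging, ctrl
def cloud(n):
    s=imaging.snapshot(n); f=s["frame"]; z=s["range_z"]; K=np.array(s["intrinsics"]); D=np.array(s["dist_coeffs"]); V=np.array(s["view"])
    v,u=np.mgrid[0:400,0:640]; p=np.stack([u,v],-1).reshape(-1,1,2).astype(np.float64)
    r=cv2.undistortPoints(p,K,D).reshape(400,640,2)
    P=np.concatenate([r*z[...,None],z[...,None]],-1)
    W=(P-V[:3,3])@V[:3,:3]
    W[z==0]=np.nan
    return f,W,cv2.cvtColor(f,cv2.COLOR_RGB2HSV)
E
python3 - <<'E'
from h import *
fs=[]
for n in("scene","side"):
    f,W,H=cloud(n); fs.append(f); np.savez('/tmp/'+n,f=f,W=W,H=H)
    cv2.imwrite(f'pics/{n}0.png',f[...,::-1])
    for c,lo,hi in(("yellow",(20,120,80),(35,255,255)),("blue",(95,120,50),(130,255,255)),("red",(0,150,80),(8,255,255))):
        m=cv2.inRange(H,lo,hi); k,l,st,ce=cv2.connectedComponentsWithStats(m)
        for i in range(1,k):
            if st[i,4]>60:
                p=W[l==i]; p=p[~np.isnan(p[:,0])]
                if len(p): print(n,c,st[i],np.percentile(p,[2,50,98],axis=0).round(3).tolist())
s=monitor.get_state(); print(s)
E
```

```text
scene yellow [  0  19 102  41 405] [[-0.742, -0.052, 0.341], [-0.734, 0.132, 0.355], [-0.725, 0.379, 0.37]]
scene yellow [148  80  28  15  83] [[-0.742, 0.547, -0.061], [-0.734, 0.625, -0.042], [-0.721, 0.718, -0.028]]
scene yellow [ 72 110  41  24 131] [[-0.946, 0.11, -0.163], [-0.734, 0.21, -0.046], [-0.723, 0.337, -0.03]]
scene yellow [  0 134  64  39 278] [[-0.744, -0.236, -0.059], [-0.733, -0.098, -0.044], [-0.724, 0.05, -0.029]]
scene yellow [ 92 142  46  24 439] [[-1.094, 0.323, -0.409], [-0.979, 0.406, -0.399], [-0.876, 0.489, -0.391]]
scene yellow [237 211  29  55 957] [[0.462, -0.192, 0.083], [0.519, -0.173, 0.132], [0.567, -0.152, 0.177]]
scene yellow [  10  341   53   48 1337] [[0.247, -0.697, 0.025], [0.297, -0.66, 0.044], [0.344, -0.621, 0.047]]
scene blue [274 124  66  38 371] [[0.47, -0.034, 0.319], [0.581, -0.004, 0.322], [0.67, 0.03, 0.324]]
scene blue [342 199  19  25 398] [[0.594, 0.119, 0.005], [0.623, 0.136, 0.049], [0.644, 0.171, 0.054]]
scene blue [304 239  11  15 124] [[0.589, -0.068, 0.027], [0.604, -0.058, 0.057], [0.615, -0.027, 0.061]]
scene red [ 44   0 
[... 1339 characters left out ...]

{'t': 0.1, 'qpos': array([ 1.22028855e+00,  9.17875996e-02,  1.23176661e+00,  1.71191014e-05,
        1.81981011e+00, -5.67008169e-02]), 'joint_vel': array([-0.00186822, -0.00266153, -0.00334599,  0.00134351,  0.00052452,
        0.00046979]), 'effort': array([ 2.15080683e-03, -4.60223866e+01, -4.19214070e+01, -8.86657813e-05,
        1.07756097e-02, -3.65313838e-06]), 'tcp_pos': array([0.1736677 , 0.57404945, 0.23026089]), 'orientation': array([-1.87241559e-04,  1.46373533e-01,  9.89228995e-01, -8.65856102e-04]), 'wrist_force': array([ 0.40233568,  0.01278011, -0.36991893]), 'moment': array([-0.00560354,  0.02010529, -0.02449829]), 'gripper_force': 0.0, 'gripper_width': 0.9974887152384635}
```

View pics/scene0.png

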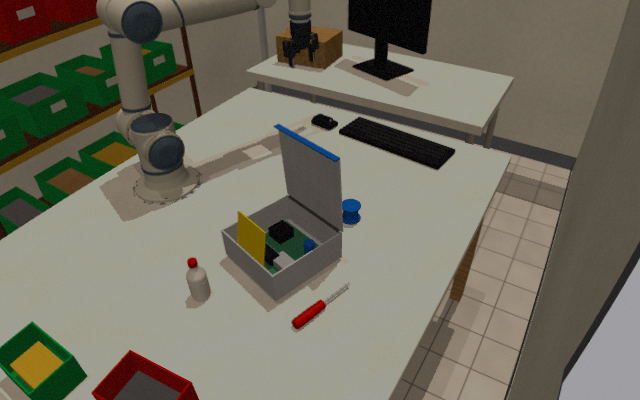

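View pics/side0.png

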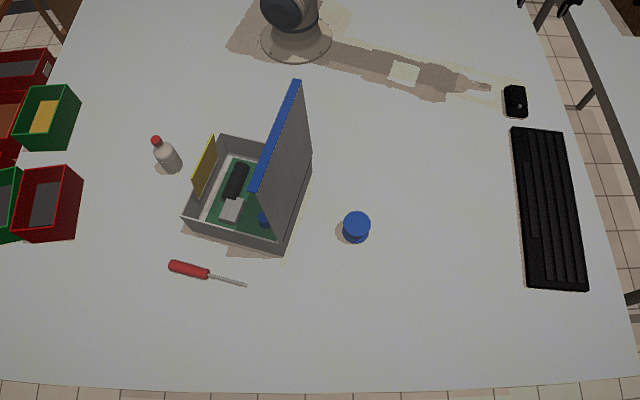

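The scene view shows the case with its flap upright (yellow, ~(250,238)) and its cover open (blue trim ~(307,142)). The bottle is at (198,280) on the -y side, the spool at (350,211) on the +y side, and the screwdriver at (320,307). The side view agrees. Next I'll fit the case frame.

```bash
python3 - <<'E'
from h import *
for n in("scene","side"):
    d=np.load(f'/tmp/{n}.npz'); W,H=d['W'],d['H']
    box=(W[...,0]>.35)&(W[...,0]<.8)&(W[...,1]>-.35)&(W[...,1]<.25)
    def plane(P,t):
        c=np.median(P,0)
        for _ in range(4):
            c=P.mean(0); nrm=np.linalg.svd(P-c,full_matrices=False)[2][2]; r=(P-c)@nrm; P=P[abs(r)<max(.002,2*r.std())]
        nrm*=np.sign(nrm[1]); print(n,t,c.round(4),nrm.round(4),"yaw",np.arctan2(-nrm[0],nrm[1]).round(4),"tilt z",nrm[2].round(3),len(P))
    y=cv2.inRange(H,(20,120,80),(35,255,255))>0
    y=cv2.erode(y.astype(np.uint8),np.ones((3,3)))>0
    plane(W[y&box],"flap")
    cv=box&(W[...,2]>.13)&(H[...,1]<60)&(W[...,1]>-.13)
    cv=cv2.erode(cv.astype(np.uint8),np.ones((3,3)))>0
    plane(W[cv],"cover")
    b=cv2.inRange(H,(95,120,50),(130,255,255))>0
    b=b&box&(W[...,2]>.29); P=W[b]
    print("trim",P.mean(0).round(4), (cv2.fitLine(P.astype(np.float32),cv2.DIST_HUBER,0,.01,.01).ravel()).round(3),np.percentile(P[:,2],[1,99]).round(3))
    rim=box&(abs(W[...,2]-.095)<.0025)&(H[...,1]<70); P=W[rim][:,:2].astype(np.float32)
    r=cv2.minAreaRect(P); print("rim",len(P),r, cv2.boxPoints(r).round(3).tolist())
    sp=box&(W[...,1]>.08)&(b|(cv2.inRange(H,(95,120,50),(130,255,255))>0))&(abs(W[...,2]-.05)<.006)
    print("spool",cv2.minEnclosingCircle(W[sp][:,:2].astype(np.float32)))
    bt=box&(W[...,1]<-.25)&(W[...,2]>.02)&(W[...,0]<.5)&(W[...,0]>.4); P=W[bt];print("bottle",P.min(0).round(3),P.max(0).round(3))
E
```

```text
scene flap [ 0.5185 -0.1735  0.1332] [ 0.2773  0.9435 -0.1813] yaw -0.2858 tilt z -0.181 765
scene cover [0.5787 0.0089 0.2238] [0.284  0.9569 0.0612] yaw -0.2885 tilt z 0.061 2583
trim [ 0.577  -0.0032  0.3221] [ 0.96  -0.281 -0.002  0.577 -0.003  0.322] [0.319 0.325]
rim 509 ((0.5215843319892883, -0.14825032651424408), (0.3553478419780731, 0.2250380516052246), 73.84675598144531) [[0.36399999260902405, -0.2879999876022339], [0.5799999833106995, -0.3499999940395355], [0.6790000200271606, -0.008999999612569809], [0.46299999952316284, 0.05400000140070915]]
spool ((0.6173678636550903, 0.14613880217075348), 0.032130446285009384)
bottle [ 0.418 -0.322  0.02 ] [ 0.465 -0.276  0.124]
side flap [ 0.5316 -0.1781  0.1077] [ 0.2954  0.9372 -0.1852] yaw -0.3054 tilt z -0.185 47
side cover [0.579  0.0114 0.237 ] [0.2829 0.9573 0.0601] yaw -0.2873 tilt z 0.06 3279
trim [ 5.758e-01 -5.000e-04  3.218e-01] [ 0.959 -0.284  0.001  0.576 -0.     0.322] [0.32  0.324]
rim 507 ((0.520496666431427, -0.14581406116485596), (0.354475736618042, 0.22111393511295319), 73.46562957763672) [[0.36399999260902405, -0.2840000092983246], [0.5759999752044678, -0.34700000286102295], [0.6769999861717224, -0.007000000216066837], [0.4650000035762787, 0.0560000017285347]]
spool ((0.6143621206283569, 0.1478801667690277), 0.029516780748963356)
bottle [ 0.415 -0.318  0.02 ] [ 0.462 -0.271  0.122]
```

Case centre is about (0.540, -0.087), yaw -0.288. The flap is at about 1.39 rad and the cover about 1.51 rad. The tool is already aligned with the case: tool x = -case x, tool y = +case y. I'll shut the fingers and go round the near side of the case.

Emit:
arm_command(
  rows=[
    [[-0.024,-0.024,0],0],
    [[-0.024,-0.024,0],0],
    [[-0.024,-0.024,0],0],
    [[-0.024,-0.024,0],0],
    [[-0.024,-0.024,0],0],
    [[-0.024,-0.024,0],0],
    [[-0.024,-0.024,0],0],
    [[-0.024,-0.024,0],0],
  ],
  grip=1,
)

```text
t: 0.77
tcp_pos: [0.3022, 0.3333, 0.2308]
orientation: [-0.0, 0.146, 0.989, -0.0]
wrist_force: [0.6, -0.1, -0.5]
gripper_width: -0.003
gripper_force: 0.0
```

Emit:
arm_command(
  rows=[
    [[-0.024,-0.024,0],0],
    [[-0.024,-0.024,0],0],
    [[-0.024,-0.024,0],0],
    [[-0.024,-0.024,0],0],
    [[-0.024,-0.024,0],0],
    [[-0.024,-0.024,0],0],
    [[0,-0.03,0],0],
    [[0,-0.03,0],0],
  ],
)

```text
t: 1.43
tcp_pos: [0.3806, 0.0963, 0.2302]
orientation: [-0.001, 0.147, 0.989, -0.0]
wrist_force: [-0.1, -0.8, -0.4]
gripper_width: -0.0
gripper_force: 0.0
```

```bash
cat >> h.py <<'E'
C=np.array([.540,-.087]); yw=-.288; ex=np.array([np.cos(yw),np.sin(yw)]); ey=np.array([-ex[1],ex[0]])
def where():
    s=monitor.get_state(); p=s['tcp_pos']; d=p[:2]-C
    print('t',round(s['t'],2),'a b z',np.round([d@ex,d@ey,p[2]],4),'F',np.round(s['wrist_force'],1),'quat',np.round(s['orientation'],3),'q',np.round(s['qpos'],2),'w',round(s['gripper_width'],2))
E
python3 -c "from h import *;where()"
```

```text
t 1.43 a b z [-0.2049  0.1305  0.2302] F [-0.1 -0.8 -0.4] quat [-0.001  0.147  0.989 -0.   ] q [ 0.16 -0.47  1.73 -0.    1.89 -1.11] w -0.0
```

Emit:
arm_command(
  rows=[
    [[0,-0.03,0],0],
    [[0,-0.03,0],0],
    [[0,-0.03,0],0],
    [[0,-0.03,0],0],
    [[0,-0.03,0],0],
    [[0,-0.03,0],0],
    [[0,-0.03,0],0],
    [[-0.02,-0.03,0],0],
  ],
)

```text
t: 2.1
tcp_pos: [0.3285, -0.1384, 0.2322]
orientation: [0.001, 0.146, 0.989, -0.0]
wrist_force: [0.8, -0.2, 0.0]
gripper_width: -0.002
gripper_force: 0.0
```

Emit:
arm_command(
  rows=[
    [[-0.03,-0.015,0],0],
    [[-0.03,-0.01,0],0],
    [[-0.03,0,0],0],
    [[-0.03,0,0],0],
    [[-0.03,0,0],0],
    [[-0.03,0,0],0],
    [[0,0,0],0],
    [[0,0,0],0],
  ],
)

```text
t: 2.77
tcp_pos: [0.4957, -0.2136, 0.2289]
orientation: [-0.002, 0.146, 0.989, 0.001]
wrist_force: [0.1, -0.6, -0.1]
gripper_width: 0.002
gripper_force: 0.0
```

```bash
python3 -c "
from h import *
where()
f=cloud('side')[0]; g=cloud('scene')[0]
cv2.imwrite('pics/a1.png',np.hstack([cv2.resize(f[50:300,100:400],(400,333)),cv2.resize(g[80:330,150:450],(400,333))])[...,::-1])"
```

```text
t 2.77 a b z [-0.0065 -0.134   0.2289] F [ 0.1 -0.6 -0.1] quat [-0.002  0.146  0.989  0.001] q [-0.47 -0.07  1.39 -0.    1.82 -1.75] w 0.0
```

View pics/a1.png

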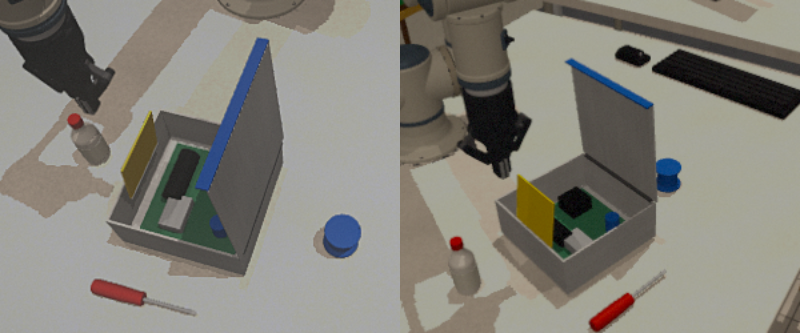

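The left half (side view) shows the gripper at ~(90,100), behind the flap and clear of the bottle at (90,145). Both halves show nothing disturbed. Next I'll descend behind the flap.

Emit:
arm_command(
  rows=[
    [[-0.006,0,0.024],0],
    [[0,0,0.025],0],
    [[0,0,0.025],0],
    [[0,0.01,0],0],
    [[0,0.012,0],0],
    [[0,0.012,0],0],
    [[0,0.012,0.003],0],
    [[0,0.012,0.003],0],
  ],
)

```text
t: 3.53
tcp_pos: [0.5191, -0.1586, 0.1539]
orientation: [0.002, 0.146, 0.989, -0.001]
wrist_force: [0.1, -1.1, -0.3]
gripper_width: 0.001
gripper_force: 0.5
```

```bash
python3 -c "
from h import *
where()
f,W,H=cloud('side');g,W2,H2=cloud('scene')
for w,h in((W,H),(W2,H2)):
    y=(cv2.inRange(h,(20,120,80),(35,255,255))>0)&(abs(w[...,0]-.53)<.1)&(w[...,1]>-.25)
    P=w[y]; d=P[:,:2]-C; b=d@ey; print(len(P),'b,z ranges',np.percentile(b,[2,98]).round(3),np.percentile(P[:,2],[2,98]).round(3))
cv2.imwrite('pics/a2.png',np.hstack([cv2.resize(f[50:300,100:400],(400,333)),cv2.resize(g[80:330,150:450],(400,333))])[...,::-1])"
```

```text
t 3.53 a b z [ 0.0003 -0.0746  0.1539] F [ 0.1 -1.1 -0.3] quat [ 0.002  0.146  0.989 -0.001] q [-0.36 -0.07  1.53 -0.    1.68 -1.64] w 0.0
99 b,z ranges [-0.106 -0.041] [0.073 0.204]
1016 b,z ranges [-0.096 -0.055] [0.081 0.168]
```

View pics/a2.png

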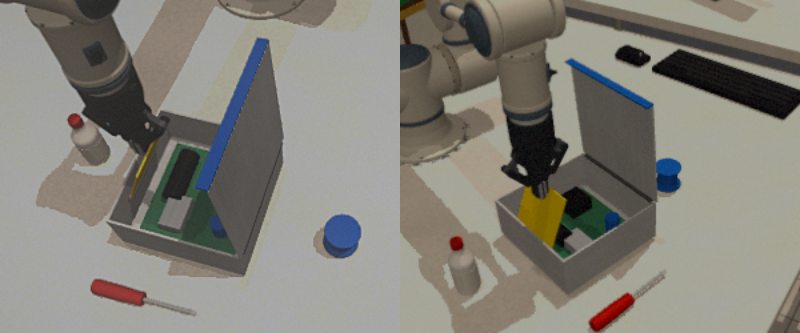

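Both views show the flap being tipped by the fingertips (edge ~(150,145) left, ~(540,195) right). I'll continue along its arc.

Emit:
arm_command(
  rows=[
    [[0,0.01,0.008],0],
    [[0,0.01,0.009],0],
    [[0,0.009,0.011],0],
    [[0,0.006,0.011],0],
    [[0,0.005,0.01],0],
    [[0,0.003,0.01],0],
    [[0,0.002,0.009],0],
    [[0,0,0.008],0],
  ],
)

```text
t: 4.3
tcp_pos: [0.5306, -0.1163, 0.0737]
orientation: [-0.001, 0.146, 0.989, 0.0]
wrist_force: [0.4, 0.9, 15.3]
gripper_width: 0.001
gripper_force: 9.6
```

Emit:
arm_command(
  rows=[
    [[0,0,0.004],0],
    [[0,0,0.002],0],
    [[0,0,0.002],0],
    [[0,0,0],0],
  ],
)

```text
t: 4.63
tcp_pos: [0.531, -0.1164, 0.0735]
orientation: [0.001, 0.146, 0.989, 0.0]
wrist_force: [-15.1, 6.5, 31.4]
gripper_width: -0.002
gripper_force: 16.1
```

```bash
python3 -c "
from h import *
where()"
```

```text
t 4.63 a b z [-0.0003 -0.0307  0.0735] F [-15.1   6.5  31.4] quat [0.001 0.146 0.989 0.   ] q [-0.28 -0.04  1.64  0.    1.54 -1.56] w -0.0
```

The tip stopped at z = 0.0735, which matches the top face of a level flap (0.074), while pressing at 31 N. I'll raise straight up and verify.

Emit:
arm_command(
  rows=[
    [[0,0,-0.015],0],
    [[0,0,-0.03],0],
    [[0,0,-0.035],0],
    [[0,0,-0.035],0],
    [[0,0,-0.035],0],
    [[0,0,-0.035],0],
    [[0,0,-0.035],0],
    [[0,0,-0.035],0],
  ],
)

```text
t: 5.3
tcp_pos: [0.5306, -0.1172, 0.3234]
orientation: [-0.0, 0.147, 0.989, -0.0]
wrist_force: [1.6, -0.5, 0.6]
gripper_width: 0.0
gripper_force: 0.0
```

Emit:
arm_command(
  rows=[
    [[0,0,-0.035],0],
    [[0,0,-0.035],0],
    [[0,0,-0.02],0],
    [[0,0,0],0],
  ],
)

```text
t: 5.63
tcp_pos: [0.5311, -0.1173, 0.4177]
orientation: [0.004, 0.147, 0.989, -0.001]
wrist_force: [0.2, 0.4, 0.1]
gripper_width: 0.001
gripper_force: 0.0
```

```bash
python3 -c "
from h import *
where()
f,W,H=cloud('side');g,W2,H2=cloud('scene')
for w,h in((W,H),(W2,H2)):
    y=(cv2.inRange(h,(20,120,80),(35,255,255))>0)&(abs(w[...,0]-.53)<.1)&(w[...,1]>-.25)
    P=w[y]; d=P[:,:2]-C; b=d@ey; print(len(P),'b,z',np.percentile(b,[2,98]).round(3),np.percentile(P[:,2],[2,50,98]).round(4),np.polyfit(b,P[:,2],1).round(3))
    y=(cv2.inRange(h,(95,120,50),(130,255,255))>0)&(w[...,2]>.29)&(abs(w[...,0]-.55)<.15)&(abs(w[...,1])<.1); P=w[y]; print('trim b z',((P[:,:2]-C)@ey).mean().round(3),P[:,2].mean().round(3))
cv2.imwrite('pics/a3.png',np.hstack([cv2.resize(f[50:300,100:400],(400,333)),cv2.resize(g[0:330,100:496],(400,333))])[...,::-1])"
```

```text
t 5.63 a b z [ 1.000e-04 -3.160e-02  4.177e-01] F [0.2 0.4 0.1] quat [ 0.004  0.147  0.989 -0.001] q [-0.28  0.06  0.92 -0.    2.15 -1.56] w 0.0
1901 b,z [-0.093  0.003] [0.0719 0.0749 0.0775] [0.015 0.075]
trim b z 0.093 0.322
1229 b,z [-0.092  0.005] [0.0712 0.0749 0.0779] [-0.01   0.074]
trim b z 0.091 0.322
```

View pics/a3.png

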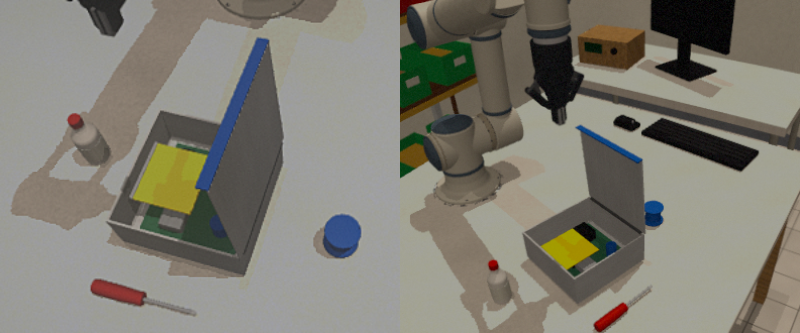

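The flap is level: z ≈ 0.075 with almost no slope, and its edge is at case y ≈ +0.005. The cover and the bystanders are unchanged. Next I'll cross above the cover and come down behind it.

Emit:
arm_command(
  rows=[
    [[0,0.027,0],0],
    [[0,0.027,0],0],
    [[0,0.027,0],0],
    [[0,0.027,0],0],
    [[0,0.027,0],0],
    [[0,0.027,0],0],
    [[0,0.027,0],0],
    [[0,0,0],0],
  ],
)

```text
t: 6.4
tcp_pos: [0.5865, 0.0681, 0.4083]
orientation: [-0.003, 0.144, 0.99, 0.0]
wrist_force: [-0.0, -0.8, -0.7]
gripper_width: -0.001
gripper_force: 0.0
```

Emit:
arm_command(
  rows=[
    [[0,0,0.026],0],
    [[0,0,0.026],0],
    [[0,0,0.026],0],
    [[0,0,0.026],0],
    [[0,0,0.024],0],
    [[0,0,0],0],
  ],
)

```text
t: 6.9
tcp_pos: [0.5835, 0.0635, 0.2751]
orientation: [-0.007, 0.147, 0.989, -0.001]
wrist_force: [-0.0, 0.7, -1.6]
gripper_width: -0.0
gripper_force: 0.0
```

```bash
python3 -c "
from h import *
where()
f,W,H=cloud('side');g,W2,H2=cloud('scene')
cv2.imwrite('pics/a4.png',np.hstack([cv2.resize(f[0:300,100:460],(400,333)),cv2.resize(g[0:330,100:496],(400,333))])[...,::-1])"
```

```text
t 6.9 a b z [-0.001   0.1566  0.2751] F [-0.   0.7 -1.6] quat [-0.007  0.147  0.989 -0.001] q [ 0.05  0.08  1.16 -0.    1.91 -1.23] w -0.0
```

View pics/a4.png

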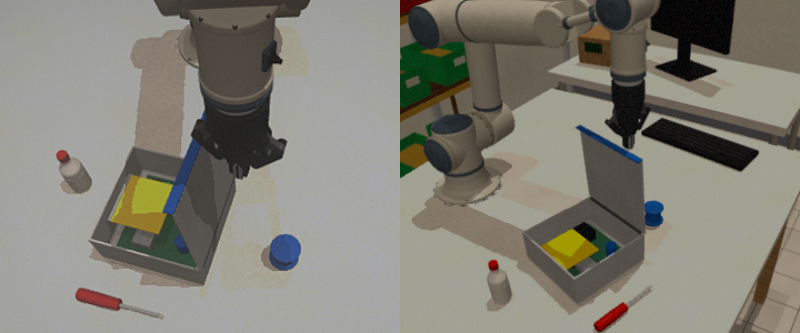

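The gripper is behind the cover (fingers ~(240,170) left, ~(625,140) right), with the forearm well above it. I'll start pushing along the arc.

Emit:
arm_command(
  rows=[
    [[0,-0.014,-0.012],0],
    [[0,-0.014,0],0],
    [[0,-0.014,0],0],
    [[0,-0.02,0.003],0],
    [[0,-0.02,0.004],0],
    [[0,-0.018,0.006],0],
    [[0,-0.018,0.007],0],
    [[0,0,0],0],
  ],
)

```text
t: 7.67
tcp_pos: [0.5505, -0.0526, 0.2769]
orientation: [0.001, 0.148, 0.989, -0.001]
wrist_force: [-0.5, 0.1, -0.1]
gripper_width: 0.001
gripper_force: 0.0
```

```bash
cat >> h.py <<'E'
def trim():
    for n in('side','scene'):
        f,w,h=cloud(n)
        y=(cv2.inRange(h,(95,120,50),(130,255,255))>0)&(w[...,2]>.075)&(abs(w[...,0]-.54)<.17)&(w[...,1]>-.3)&(w[...,1]<.1); P=w[y]
        d=P[:,:2]-C
        if len(P): print(n,'trim a b z',(d@ex).mean().round(3),np.percentile(d@ey,[5,50,95]).round(3),np.percentile(P[:,2],[5,50,95]).round(3),len(P))
E
python3 -c "
from h import *
where();trim()"
```

```text
t 7.67 a b z [0.0003 0.036  0.2769] F [-0.5  0.1 -0.1] quat [ 0.001  0.148  0.989 -0.001] q [-0.16 -0.02  1.27 -0.    1.9  -1.43] w 0.0
side trim a b z 0.057 [0.003 0.01  0.016] [0.295 0.299 0.302] 420
scene trim a b z 0.011 [0.002 0.008 0.015] [0.295 0.299 0.302] 469
```

Emit:
arm_command(
  rows=[
    [[0,-0.015,0.013],0],
    [[0,-0.016,0.013],0],
    [[0,-0.015,0.013],0],
    [[0,-0.014,0.014],0],
    [[0,-0.011,0.016],0],
    [[0,-0.011,0.016],0],
    [[0,-0.008,0.017],0],
    [[0,-0.008,0.017],0],
  ],
)

```text
t: 8.43
tcp_pos: [0.5238, -0.1428, 0.1583]
orientation: [0.001, 0.146, 0.989, -0.0]
wrist_force: [0.8, 1.4, 1.5]
gripper_width: -0.0
gripper_force: 0.8
```

```bash
python3 -c "
from h import *
where();trim()"
```

```text
t 8.43 a b z [ 0.0004 -0.0581  0.1583] F [0.8 1.4 1.5] quat [ 0.001  0.146  0.989 -0.   ] q [-0.33 -0.07  1.52  0.    1.69 -1.61] w -0.0
side trim a b z 0.059 [-0.103 -0.101 -0.099] [0.17  0.172 0.174] 69
scene trim a b z 0.008 [-0.109 -0.106 -0.102] [0.155 0.162 0.168] 358
```

Emit:
arm_command(
  rows=[
    [[0,-0.006,0.015],0],
    [[0,-0.005,0.014],0],
    [[0,-0.003,0.014],0],
    [[0,0,0.01],0],
    [[0,0,0.006],0],
    [[0,0,0.003],0],
    [[0,0,0.002],0],
    [[0,0,0],0],
  ],
)

```text
t: 9.2
tcp_pos: [0.5192, -0.1559, 0.0992]
orientation: [0.001, 0.146, 0.989, -0.001]
wrist_force: [-13.3, 3.0, 24.3]
gripper_width: 0.001
gripper_force: 12.3
```

```bash
python3 -c "
from h import *
where();trim()"
```

```text
t 9.2 a b z [-0.0003 -0.072   0.0992] F [-13.3   3.   24.3] quat [ 0.001  0.146  0.989 -0.001] q [-0.35 -0.05  1.61 -0.    1.58 -1.63] w 0.0
side trim a b z 0.054 [-0.115 -0.113 -0.112] [0.098 0.1   0.102] 45
scene trim a b z 0.012 [-0.117 -0.115 -0.112] [0.088 0.097 0.101] 240
```

The tip is pressing on the shut cover (z = 0.099, 24 N). I'll withdraw straight up and check.

Emit:
arm_command(
  rows=[
    [[0,0,-0.012],0],
    [[0,0,-0.025],0],
    [[0,0,-0.03],0],
    [[0,0,-0.03],0],
    [[0,0,-0.03],0],
    [[0,0,-0.03],0],
    [[0,0,-0.03],0],
    [[0,0,0],0],
  ],
)

```text
t: 9.97
tcp_pos: [0.5205, -0.1561, 0.2883]
orientation: [0.006, 0.146, 0.989, -0.001]
wrist_force: [2.2, -0.0, 1.1]
gripper_width: -0.002
gripper_force: 0.0
```

Emit:
arm_command(
  rows=[
    [[0.03,0,0],0],
    [[0.03,0,0],0],
    [[0.03,0,0],0],
    [[0.03,0,0],0],
    [[0.03,0,0],0],
    [[0,0,0],0],
    [[0,0,0],0],
    [[0,0,0],0],
  ],
)

```text
t: 10.63
tcp_pos: [0.3759, -0.1125, 0.2804]
orientation: [0.0, 0.146, 0.989, -0.0]
wrist_force: [-0.1, 0.5, 0.3]
gripper_width: 0.002
gripper_force: 0.0
```

```bash
python3 -c "
from h import *
where();trim()
for n in('side','scene'):
    f,W,H=cloud(n); d=W[...,:2]-C; a=d@ex;b=d@ey
    m=(abs(a)<.1)&(abs(b)<.095)&(W[...,2]>.08)&(W[...,2]<.13); print(n,m.sum(),np.median(W[m][:,2]).round(4),'slope',np.polyfit(b[m],W[m][:,2],1).round(4))
    cv2.imwrite('/tmp/'+n+'.png',f)
f,g=cv2.imread('/tmp/side.png'),cv2.imread('/tmp/scene.png')
cv2.imwrite('pics/a5.png',np.hstack([cv2.resize(f[0:300,100:460],(400,333)),cv2.resize(g[0:330,100:496],(400,333))])[...,::-1])"
```

```text
t 10.63 a b z [-0.1501 -0.0711  0.2804] F [-0.1  0.5  0.3] quat [ 0.     0.146  0.989 -0.   ] q [-0.38 -0.45  1.62  0.    1.97 -1.65] w 0.0
side trim a b z -0.003 [-0.116 -0.114 -0.112] [0.098 0.1   0.102] 101
scene trim a b z 0.013 [-0.117 -0.115 -0.112] [0.087 0.098 0.102] 250
side 7414 0.1005 slope [0.0032 0.1004]
scene 3946 0.1007 slope [0.0036 0.1007]
```

View pics/a5.png

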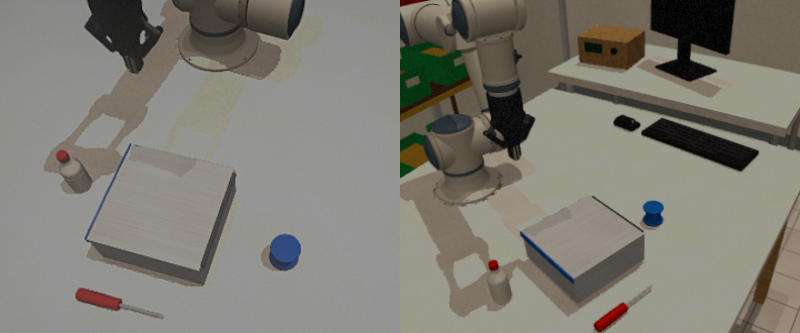

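The cover lies flat at z ≈ 0.100, with the trim along the -y rim. The bottle, spool and screwdriver are where they were, and the arm is clear, so I'll hand in.

```bash
python3 -c "
from bench import ctrl
print(ctrl.close_job())"
```

```text
the job is handed in; nothing more can be done
None
```

I pushed the flap down level, then pushed the cover fully shut over it; the bottle, spool and screwdriver look unmoved in the last pictures, the arm is clear, and the job is handed in at about 11 s.

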